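# Bring the funnel round to the front of the parts carousel

## Robot

A 6-joint arm with a two-finger parallel gripper is mounted at the origin on the work surface. World frame = base frame: x ahead of the robot, y to its left, z up, the work surface at z = 0. Lengths are in mm, angles in degrees, forces in N, time in s.
With the tool pointing down it reaches from about 300 to 850 mm from the base axis. Payload 4.2 kg.
Tool frame: the origin (TCP) lies at the very end of the fingers, on their centre line; the grasp point (between the pads) lies 19 mm behind it (env.tcp_to_grasp is the distance from the TCP to the grasp point, in mm); z points along the fingers, y is the line along which they close (so a half turn about z gives the same grasp; the last joint's range is limited). The gripper opens to 91 mm and grips with 3 to 60 N. Pads are 32 mm wide; open, the fingers measure 118 mm over their backs; the gripper's body (76 mm by 178 mm) begins 60 mm behind the grasp point.
Start: joints at [-65.718, 18.312, 89.639, -0, 72.044, -1.146], TCP at [246.896, -519.313, 213.976] pointing down, gripper open.
Joint ranges: [-177.97, 177.97], [-48.28, 115.42], [12.27, 149.76], [-77.06, 257.06], [2.81, 150.46], [-146.56, 146.56]. Speed limits (degrees/s): [147.25, 147.25, 180, 180, 180, 180].

## Interface

Orientations are given as [roll, pitch, yaw] about the fixed x, y, z axes, in that order (R = Rz(yaw) Ry(pitch) Rx(roll)).
In Python, from workcell import env gives the robot as it stands.
- The arm moves only by the tool move_arm, never from a script. Its argument "plan" is a list of rows, each a list of 3 entries, a list of its own where there are three numbers: the shift along the world's x, y, z in cm, then the turn about the world's z in degrees, then the closure, from 0 (fully open) to 1 (shut). In form: [[[x, y, z], turn, claw], ...]. A call has 1 to 5 rows; each row shifts and turns the commanded pose from where the row before left it; what a row does not reach is not made up. A row lasts 1/10 s, in which the tool goes at most 50 mm and 8.59 degrees, less where a joint would pass 70% of its speed; a pose out of reach is approached as far as the arm can. A call is refused whole if a number of a shift passes 5 or a number of a turn 8.59, either way. A call with a gripper value outside its range is refused whole. The fingers move at their own pace and stop on an object; "squeeze" is the grip in N (left out, the last holds). Time passes only in rows, so rows that do not move let the fingers close. It gives the time, the measured TCP pose, the force, the opening and the grip force at its end, in the units of the state.
- env.state(): the state, without advancing time (a new reading comes with each control period).
- env.grab_frame(name): name is "side" or "top" or "wrist"; returns a dict with "frame" (480x640x3 uint8, red, green, blue), "z_map" (480x640 float32, mm along the optical axis (not along the pixel's ray), 0 where there is no reading), "fovy" (degrees; the focal length in pixels is half the picture's height over the tangent of half this angle, whatever the lens; pixels are square), "cx", "cy" (the principal point, pixels), "position" and "orientation" of the camera in the world. Camera axes: x right, y down, z forward; pixel columns grow to the right and rows downward; lengths in mm; the calibration is good to about 2 mm. A picture is of the moment at which its call begins.
- env.job_done(): hands the job in; it is judged then, once.
Trained networks look in a picture, given as the dict that the camera call returned (one of the last four; its "shot" number tells which), for a name from the list of things; names that differ only in an ending like _2 or _b are one class to them, and where a whole thing is asked for, a point or a joint stands for the part that bears it (a point fixed in the world has none). Each returns a list of dicts, best first, with "score" (0 to 1); they miss things now and then, are a little off and sometimes report something else, mostly with a low value. They report only what shows in the picture. A call takes as long as a camera call. They do not tell look-alikes from the thing itself.
- env.search_frame(picture, label): "point" ([column, row] in pixels, amid what is visible of it).
- env.landmark_of(picture, label): "point" ([column, row] in pixels: a listed point, or the origin of a listed thing).
The state is a dict: "time_s": time; "qpos": joint angles; "qvel": joint speeds; "effort": joint torques, N m; "ee_pos": TCP position; "ee_rot": TCP orientation; "force": force on the tool from outside, world axes, zero at the start; "torque": the same for the moment, N m; "gripper_width": finger opening in mm; "gripper_force": force on a finger pad.
Only numpy, scipy, OpenCV 4.12 (cv2) and the standard library are available. Lean on these libraries where they do the work, as an engineer would, in place of code of your own. Each camera call takes 0.05 s, during which the arm holds its last target. There are 200 camera calls.

## Task

Bring the upturned funnel on the bench carousel round to the front, in line with the arrow on the carousel's fixed foot, by gently pushing the posts or the edge of its rim with the fingertips; turn it either way. Do not touch, lift or upset anything standing on the carousel, do not send the disc spinning, and leave the rest of the bench as it is. Finish with the carousel at rest and the hand clear.

Things in the scene. Friction and masses are not known exactly. Their poses are not given: they have to be found in the camera images.
- stand: fixed foot of the carousel, a dark steel plate 200 mm across on the bench with a low arrow on it, all 12 mm high. Origin on the turning axis at bench level, z up. The arrow lies along its -x axis: the front of the carousel, which looks to the robot within about 60 degrees.
- pointer (a point): fixed point on the centre line of the foot's arrow, 110 mm out from the turning axis, 12 mm above the bench, partly under the disc; the arrow's tip lies 205 mm out.
- carousel_hub (a point): point on the turning axis at the height of the disc's top, 70 mm above the bench; its frame turns with the disc, z up. Disc 250 mm across, 16 mm thick. A steel stub 32 mm across rises here to 115 mm above the bench. Six pockets, centred at 0, 60, ... 300 degrees from the frame's x axis, hold one loose thing each, about 85 mm from the axis, none higher than 137 mm above the bench.
- post (a point): top of one of six equal upright steel posts on the rim, meant for pushing sideways; turns with the disc. Posts are 14 mm across, 135 mm from the axis, 60 degrees apart (this one at 30 degrees counterclockwise from the hub frame's x axis), and rise from 70 to 115 mm above the bench, on ears that reach out to 147 mm. Between them, 14 mm high dividers part the pockets.
- carousel (a joint): angle of the disc on its foot, growing counterclockwise seen from above; turns freely for several turns both ways, with a little bearing friction (about 1 N at a post moves it), and stops within a few degrees when a slow push ends. 0 is where the disc stood at the start, whatever the foot's direction.
- tin: closed plain steel tin, upright cylinder 52 mm across, 50 mm tall; loose in a pocket of the carousel; origin at the centre of its underside, z up.
- jar: glass jar with a flat steel lid, 50 mm across, 62 mm tall; loose in a pocket of the carousel; origin at the centre of its underside, z up.
- funnel: small plain steel funnel standing upside down, wide mouth down: a cone 54 mm across at the foot, narrowing to 16 mm at 34 mm up and to a thin 10 mm spout pointing up, 66 mm tall in all; weighs about 90 g; loose in a pocket of the carousel; origin at the centre of its underside, z up.
- block: plain wooden block 38 x 38 mm, 48 mm tall; loose in a pocket of the carousel; origin at the centre of its underside, z up.
- roll: grey plastic reel lying flat, a ring 54 mm across with a 28 mm hole, 28 mm tall; loose in a pocket of the carousel; origin at the centre of its underside, z up.
- cup: open thin steel cup, 52 mm across, 50 mm tall; loose in a pocket of the carousel; origin at the centre of its underside, z up.
- wrench: loose steel wrench lying on the bench beside the carousel; leave it.
- hammer: loose hammer lying on the bench beside the carousel; leave it.
- spray: loose white bottle with black cap, 64 mm across, 190 mm tall, standing on the bench to the left beyond the carousel; leave it.
There are look-alikes about, which are no part of the job. What is shaped like the cup but red or yellow is not meant.

How it is judged (in metres and radians):
At the end, for the whole second after the job is handed in: The funnel stands on the front side, within 12 mm sideways of the line from the turning axis along the arrow; the disc is at rest; the six things stand upright on the disc in their pockets (60 to 105 mm from the axis); wrench, hammer and bottle are within 20 mm of where they were (y of funnel in the frame of stand between -0.012 and 0.012 m and x of funnel in the frame of stand below -0.05 m and velocity of joint carousel between -0.03 and 0.03 rad/s and angle between each of tin, jar, funnel, block, roll, cup's own z axis and vertical below 0.15 rad and z of tin in the frame of carousel_hub between -0.006 and 0.006 m and horizontal distance between tin and carousel_hub between 0.06 and 0.105 m and z of jar in the frame of carousel_hub between -0.006 and 0.006 m and horizontal distance between jar and carousel_hub between 0.06 and 0.105 m and z of funnel in the frame of carousel_hub between -0.006 and 0.006 m and horizontal distance between funnel and carousel_hub between 0.06 and 0.105 m and z of block in the frame of carousel_hub between -0.006 and 0.006 m and horizontal distance between block and carousel_hub between 0.06 and 0.105 m and z of roll in the frame of carousel_hub between -0.006 and 0.006 m and horizontal distance between roll and carousel_hub between 0.06 and 0.105 m and z of cup in the frame of carousel_hub between -0.006 and 0.006 m and horizontal distance between cup and carousel_hub between 0.06 and 0.105 m and distance of each of wrench, hammer, spray from where it was at the start of the episode below 0.02 m); the robot touches nothing.
It fails at once if something standing on the carousel was touched by the robot (contact force between any of the fingers, the arm and tin above 1 N or contact force between any of the fingers, the arm and jar above 1 N or contact force between any of the fingers, the arm and funnel above 1 N or contact force between any of the fingers, the arm and block above 1 N or contact force between any of the fingers, the arm and roll above 1 N or contact force between any of the fingers, the arm and cup above 1 N).
It fails at once if something was lifted off the carousel or tipped over (z of any of tin, jar, funnel, block, roll, cup in the frame of carousel_hub above 0.02 m or angle between any of tin, jar, funnel, block, roll, cup's own z axis and vertical above 0.5 rad).
It fails at once if the disc was sent spinning (faster than 2.5 rad/s) (velocity of joint carousel above 2.5 rad/s or velocity of joint carousel below -2.5 rad/s).
It fails at once if the wrench, hammer or bottle was knocked away (more than 40 mm) (distance of any of wrench, hammer, spray from where it was at the start of the episode above 0.04 m).
It also fails if it takes over 64 s, if anything falls off the work surface, if the arm or the gripper's body presses on something with over 40 N, if the wrist force passes 120 N, or if a joint passes its speed limit or range.

## Working session

There is one attempt and no reset: what is moved stays moved. The work goes in short steps, Python scripts to look and compute and a tool call to move; the robot and the scene stay as the last step left them, time stands still between calls to the robot, and variables do not carry over. Pictures are saved under pics/ and viewed, at most 10 in all, crops included, and the job is handed in when it is done.

Besides the shell and the picture viewer there is one more tool, called after "Request:" in YAML: its name, and indented under it one key for each argument. move_arm: Moves the arm, as the interface text tells. Its arguments: {"type":"object","properties":{"plan":{"type":"array","items":{"type":"array"}},"squeeze":{"type":"number"}},"required":["plan"]}

```bash
mkdir -p pics; cat > h.py <<'E'
import numpy as np, cv2
from scipy.spatial.transform import Rotation as R
from workcell import env
def ray(p,px):
    f=240/np.tan(np.radians(p['fovy']/2))
    d=np.array([(px[0]-p['cx'])/f,(px[1]-p['cy'])/f,1.])
    o=np.array(p['orientation'],float)
    M=o if o.shape==(3,3) else R.from_euler('xyz',o,degrees=True).as_matrix()
    return np.array(p['position'],float),M@d
def atz(p,px,z):
    c,d=ray(p,px); return c+d*(z-c[2])/d[2]
def depth(p,px):
    c,d=ray(p,px); return c+d*p['z_map'][int(round(px[1])),int(round(px[0]))]
def save(p,n,crop=None,s=1):
    im=p['frame'][:,:,::-1]
    if crop: im=im[crop[1]:crop[3],crop[0]:crop[2]]
    cv2.imwrite('pics/'+n,cv2.resize(im,None,fx=s,fy=s,interpolation=cv2.INTER_CUBIC))
E
python3 - <<'E'
from h import *
np.set_printoptions(precision=1,suppress=True)
p=env.grab_frame('top'); save(p,'top1.png')
print(p['position'],p['orientation'],p['fovy'])
H=dict(stand=0,pointer=12,carousel_hub=70,post=115,tin=70,jar=70,funnel=70,block=70,roll=70,cup=70,wrench=5,hammer=10,spray=0)
for n,z in H.items():
    for r in env.landmark_of(p,n)[:3]: print(n,round(r['score'],2),np.array(r['point']),atz(p,r['point'],z), depth(p,r['point']))
p=env.grab_frame('side'); save(p,'side1.png')
for n in ['funnel','pointer','carousel_hub','cup']:
    for r in env.landmark_of(p,n)[:3]: print('side',n,round(r['score'],2),np.array(r['point']),atz(p,r['point'],H[n]))
E
```

```text
[ 450.   -10.2 1037.4] [-176.2   -1.5  -89.2] 56.58449148535665
pointer 0.78 [302.  277.2] [437.8   8.3  12. ] [438.5   7.2  70.9]
carousel_hub 0.72 [269.7 252. ] [491.9  78.   70. ] [489.8  73.7 117.2]
carousel_hub 0.57 [298.3 224.5] [552.8  17.3  70. ] [548.   16.  114.5]
post 0.68 [257.9 177.1] [645.9 102.  115. ] [645.2 101.6 118.2]
tin 0.72 [309.1 263. ] [469.4  -7.6  70. ] [468.3  -7.8 120.7]
jar 0.97 [263.7 214.3] [573.8  92.9  70. ] [565.7  86.1 133.4]
funnel 0.93 [292.2 186.7] [635.7  32.1  70. ] [627.3  30.2 113.9]
block 0.76 [267.3 253.2] [489.2  83.2  70. ] [487.2  78.4 119.7]
roll 0.83 [339.8 237.2] [526.5 -73.6  70. ] [526.3 -73.4  72.3]
cup 0.97 [403.6 167.5] [ 683.4 -212.9   70. ] [ 699.1 -226.6    4.7]
cup 0.84 [407.9 262.7] [ 473.2 -222.8   70. ] [ 474.8 -237.     5.5]
cup 0.8 [414.6 204. ] [ 602.5 -237.4   70. ] [ 612.7 -252.7    5.1]
wrench 0.78 [450.  309.5] [ 368.  -335.3    5. ] [ 368.1 -334.7    6.9]
hammer 0.79 [482.1 213.8] [ 591.8 -410.5   10. ] [ 589.9 -405.4   23.2]
hammer 0.25 [300.  228.2] [550.6  14.9  10. ] [540.4  12.3 114.7]
spray 0.97 [142.6 206.2] [596.7 380.9   0. ] [584.5 348.5  86. ]
side funnel 0.71 [268.3 243.1] [632.9  31.2  70. ]
side pointer 0.78 [349.  300.7] [436.    7.7  12. ]
side carousel_hub 0.7 [303.2 253.1] [557.    6.6  70. ]
side cup 0.96 [356.4 206.2] [ 560.6 -177.8   70. ]
side cup 0.86 [304.4 224.3] [612.2 -59.5  70. ]
side cup 0.57 [325.3 196.8] [ 636.1 -159.1   70. ]
```

View pics/top1.png

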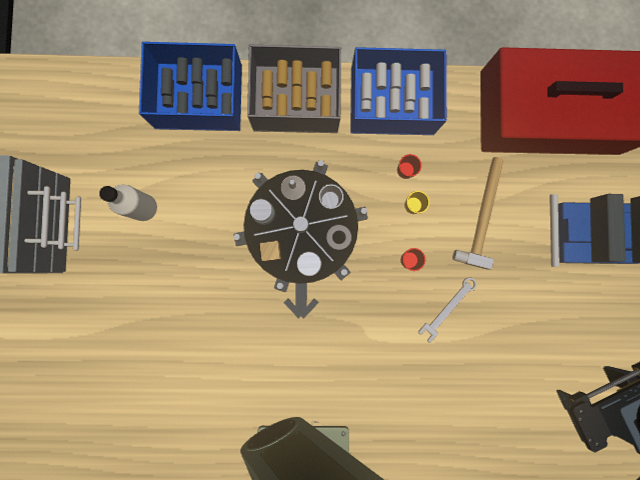

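The top view shows the carousel at about (301,224) with its arrow pointing down to (302,318). The funnel is the grey cone with a thin spout at (292,187), on the far side. The cup in the carousel is the steel one at (330,196). The red and yellow cups at (409,167), (417,204) and (413,260) are look-alikes. Next I measure the axis, posts and arrow.

```bash
python3 - <<'E'
from h import *
from scipy.optimize import least_squares
np.set_printoptions(precision=1,suppress=True)
p=env.grab_frame('top'); save(p,'crop1.png',(220,140,390,330),3.1)
f=240/np.tan(np.radians(p['fovy']/2))
v,u=np.mgrid[0:480,0:640]; z=p['z_map']
M=R.from_euler('xyz',p['orientation'],degrees=True).as_matrix()
W=np.stack([(u-p['cx'])/f*z,(v-p['cy'])/f*z,z],-1)@M.T+np.array(p['position'])
r=np.hypot(W[...,0]-552,W[...,1]-16)
def comps(m,mn):
    n,l,s,c=cv2.connectedComponentsWithStats(m.astype(np.uint8))
    return [(W[l==i].mean(0),s[i,4]) for i in range(1,n) if s[i,4]>=mn]
posts=np.array([a for a,n in comps((W[...,2]>108)&(W[...,2]<122)&(r>118)&(r<155),10)])
print(posts)
c=least_squares(lambda q:np.hypot(*(posts[:,:2]-q).T)-135,[552,16]).x
a=np.degrees(np.arctan2(*(posts[:,:2]-c).T[::-1]))
print('c',c,np.hypot(*(posts[:,:2]-c).T),'post ang',a)
for n,zz in [('pointer',12)]:
    q=atz(p,env.landmark_of(p,n)[0]['point'],zz)[:2]; print(n,q,np.degrees(np.arctan2(*(q-c)[::-1])),np.hypot(*(q-c)))
# arrow: dark pixels on bench front
g=p['frame'].max(2); m=(g<110)&(r>135)&(r<215)&(W[...,0]<c[0]-120)&(W[...,2]<40)
P=W[m][:,:2]; P=P[abs(P[:,1]-c[1])<60]
print('arrow',len(P),P.mean(0),np.degrees(np.arctan2(*(P.mean(0)-c)[::-1])))
i=P[:,0].argsort(); print(P[i[:6]])
fu=comps((W[...,2]>85)&(W[...,2]<140)&(np.hypot(W[...,0]-632,W[...,1]-31)<30),10); print('funnel',fu)
print(env.state())
E
```

```text
[[ 678.3  -27.3  114.9]
 [ 648.7  103.7  114.7]
 [ 579.2 -118.6  115. ]
 [ 520.3  143.9  115.3]
 [ 450.9  -78.1  115.1]
 [ 421.7   52.9  115.6]]
c [550.   12.7] [134.5 134.3 134.5 134.5 134.3 134.4] post ang [ -17.3   42.7  -77.4  102.8 -137.5  162.6]
pointer [439.4   3.7] -175.37116300863255 110.87560397794343
arrow 472 [380.   10.1] -179.12962707385515
[[347.5  15.8]
 [347.7   4.4]
 [349.5  18.1]
 [349.5  15.8]
 [349.5   6.8]
 [349.8   2.2]]
funnel [(array([630.1,  31. ,  98.8]), np.int32(301))]
{'time_s': 1.05, 'qpos': array([-65.7,  18.3,  89.6,  -0. ,  72. ,  -1.1]), 'qvel': array([ 0. , -0. , -0. ,  0.1,  0.1,  0.1]), 'effort': array([ -0. , -41.2, -23.2,   0.1,   0. ,  -0. ]), 'ee_pos': array([ 246.9, -519.3,  214. ]), 'ee_rot': array([180. ,   0. ,  25.4]), 'force': array([0.7, 0.3, 0. ]), 'torque': array([-0.,  0., -0.]), 'gripper_force': 0.0, 'gripper_width': 91.01820598107484}
```

View pics/crop1.png

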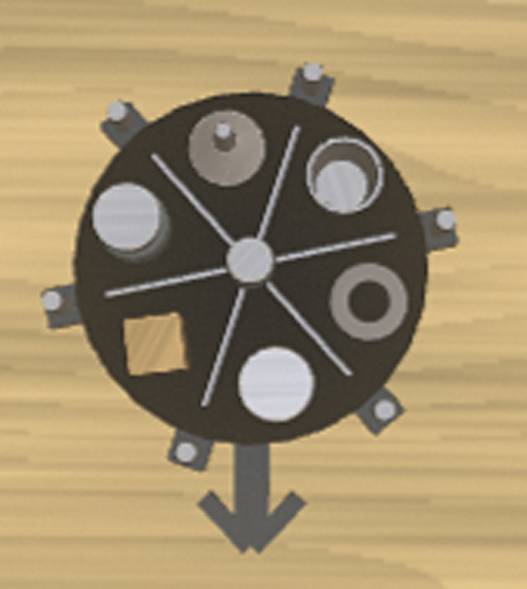

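The measurements give:
- **Axis:** (550, 12.7).
- **Arrow:** tip direction about −179.2°.
- **Funnel:** 12.9°, in its pocket.
- **Posts:** at 42.7° + 60k.
- **Turn needed:** about +168° (ccw).

I'll push the post at −77.4° with closed fingertips round the far side.

Request:
move_arm:
  plan:
    - [[2.9, 3.9, 0], -3, 1]
    - [[2.9, 3.9, 0], -3, 1]
    - [[2.9, 3.9, 0], -3, 1]
    - [[2.9, 3.9, 0], -3, 1]
    - [[2.9, 3.9, 0], -3, 1]

```text
time_s: 1.55
ee_pos: [392.7, -322.8, 214.2]
ee_rot: [180.0, -0.0, 10.3]
force: [0.0, -0.9, -0.5]
gripper_width: 54.0
gripper_force: 0.0
```

Request:
move_arm:
  plan:
    - [[2.9, 3.9, 0], -3, 1]
    - [[2.9, 3.9, 0], -3, 1]
    - [[2.9, 3.9, 0], -3, 1]
    - [[2.9, 3.9, 0], -3, 1]
    - [[2.9, 3.9, 0], -3, 1]

```text
time_s: 2.05
ee_pos: [537.9, -127.5, 214.2]
ee_rot: [180.0, -0.0, -4.7]
force: [-0.0, -0.4, 0.2]
gripper_width: 14.2
gripper_force: 0.0
```

Request:
move_arm:
  plan:
    - [[0, 0, 0], 0, 1]
    - [[0, 0, -3.2], 0, 1]
    - [[0, 0, -3.2], 0, 1]
    - [[0, 0, -3.2], 0, 1]
    - [[0, 0, -3.2], 0, 1]

```text
time_s: 2.55
ee_pos: [536.5, -129.9, 85.0]
ee_rot: [180.0, -0.0, -4.6]
force: [0.1, -0.8, 0.0]
gripper_width: 0.6
gripper_force: 0.0
```

```bash
python3 - <<'E'
from h import *
p=env.grab_frame('side'); save(p,'side2.png',(180,100,500,340),2.5)
# arc waypoints: 6 deg steps from -95
c=np.array([550,12.7]); 
def P(t): t=np.radians(t); return c+141*np.array([np.cos(t),np.sin(t)])
t=-95
while t<80: 
    print(t,'->',t+6,np.round((P(t+6)-P(t))/10,2),np.round(P(t+6),1)); t+=6
E
```

```text
-95 -> -89 [ 1.47 -0.05] [ 552.5 -128.3]
-89 -> -83 [1.47 0.1 ] [ 567.2 -127.2]
-83 -> -77 [1.45 0.26] [ 581.7 -124.7]
-77 -> -71 [1.42 0.41] [ 595.9 -120.6]
-71 -> -65 [1.37 0.55] [ 609.6 -115.1]
-65 -> -59 [1.3  0.69] [ 622.6 -108.2]
-59 -> -53 [1.22 0.83] [634.9 -99.9]
-53 -> -47 [1.13 0.95] [646.2 -90.4]
-47 -> -41 [1.03 1.06] [656.4 -79.8]
-41 -> -35 [0.91 1.16] [665.5 -68.2]
-35 -> -29 [0.78 1.25] [673.3 -55.7]
-29 -> -23 [0.65 1.33] [679.8 -42.4]
-23 -> -17 [0.5  1.39] [684.8 -28.5]
-17 -> -11 [0.36 1.43] [688.4 -14.2]
-11 -> -5 [0.21 1.46] [6.905e+02 4.000e-01]
-5 -> 1 [0.05 1.47] [691.   15.2]
1 -> 7 [-0.1   1.47] [689.9  29.9]
7 -> 13 [-0.26  1.45] [687.4  44.4]
13 -> 19 [-0.41  1.42] [683.3  58.6]
19 -> 25 [-0.55  1.37] [677.8  72.3]
25 -> 31 [-0.69  1.3 ] [670.9  85.3]
31 -> 37 [-0.83  1.22] [662.6  97.6]
37 -> 43 [-0.95  1.13] [653.1 108.9]
43 -> 49 [-1.06  1.03] [642.5 119.1]
49 -> 55 [-1.16  0.91] [630.9 128.2]
55 -> 61 [-1.25  0.78] [618.4 136. ]
61 -> 67 [-1.33  0.65] [605.1 142.5]
67 -> 73 [-1.39  0.5 ] [591.2 147.5]
73 -> 79 [-1.43  0.36] [576.9 151.1]
79 -> 85 [-1.46  0.21] [562.3 153.2]
```

View pics/side2.png

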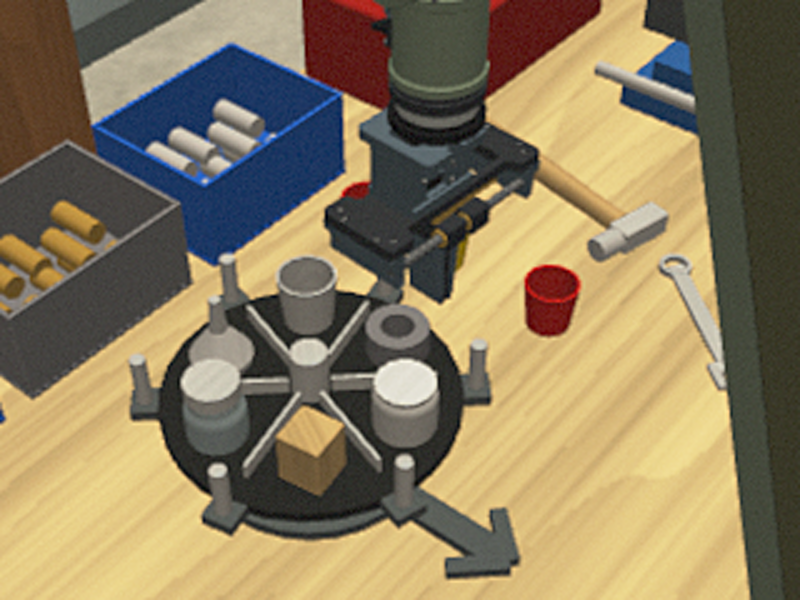

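The side view shows the closed fingers in the gap beside the −77° post, outside the rim and clear of roll and cup. Starting slowly.

Request:
move_arm:
  plan:
    - [[0.73, -0.05, 0], 3, 1]
    - [[0.73, 0, 0], 3, 1]
    - [[0.5, 0.02, 0], 2, 1]
    - [[0.5, 0.04, 0], 2, 1]
    - [[0.73, 0.1, 0], 3, 1]

```text
time_s: 3.1
ee_pos: [568.1, -129.2, 86.7]
ee_rot: [180.0, 0.1, 8.5]
force: [-0.4, -0.6, -0.4]
gripper_width: 0.4
gripper_force: 0.5
```

Request:
move_arm:
  plan:
    - [[0.73, 0.13, 0], 3, 1]
    - [[1.2, 0.3, 0], 5, 1]
    - [[1.42, 0.41, 0], 6, 1]
    - [[1.37, 0.55, 0], 6, 1]
    - [[1.3, 0.69, 0], 6, 1]

```text
time_s: 3.6
ee_pos: [628.7, -108.1, 86.7]
ee_rot: [-180.0, 0.1, 34.7]
force: [-1.1, 0.9, -0.1]
gripper_width: 0.1
gripper_force: 0.6
```

Request:
move_arm:
  plan:
    - [[1.15, 0.9, 0], 6, 1]
    - [[1.08, 1.0, 0], 6, 1]
    - [[0.97, 1.1, 0], 6, 1]
    - [[0.85, 1.2, 0], 6, 1]
    - [[0.72, 1.28, 0], 6, 1]

```text
time_s: 4.1
ee_pos: [677.2, -53.6, 86.9]
ee_rot: [179.9, 0.1, 64.7]
force: [0.5, -1.5, 0.1]
gripper_width: 0.2
gripper_force: 0.6
```

Request:
move_arm:
  plan:
    - [[0.58, 1.35, 0], 6, 1]
    - [[0.44, 1.4, 0], 6, 1]
    - [[0.29, 1.44, 0], 6, 1]
    - [[0.14, 1.46, 0], 6, 1]
    - [[-0.02, 1.47, 0], 6, 1]

```text
time_s: 4.6
ee_pos: [691.7, 17.8, 87.1]
ee_rot: [179.9, 0.1, 94.7]
force: [0.1, -1.8, 0.1]
gripper_width: 0.6
gripper_force: 0.6
```

```bash
python3 - <<'E'
from h import *
e=env.state();d=e['ee_pos'][:2]-[550,12.7];print(np.hypot(*d),np.degrees(np.arctan2(d[1],d[0])),e['ee_rot'],e['qpos'])
p=env.grab_frame('side'); save(p,'side3.png',(180,100,500,340),2.5)
E
```

```text
141.79526242344437 2.0623498674756533 [1.79907166e+02 6.63299208e-02 9.46614101e+01] [ 5.50894295e-01  3.38457806e+01  8.27309554e+01 -6.65919094e-02
  6.33259300e+01 -4.08072595e+00]
```

View pics/side3.png

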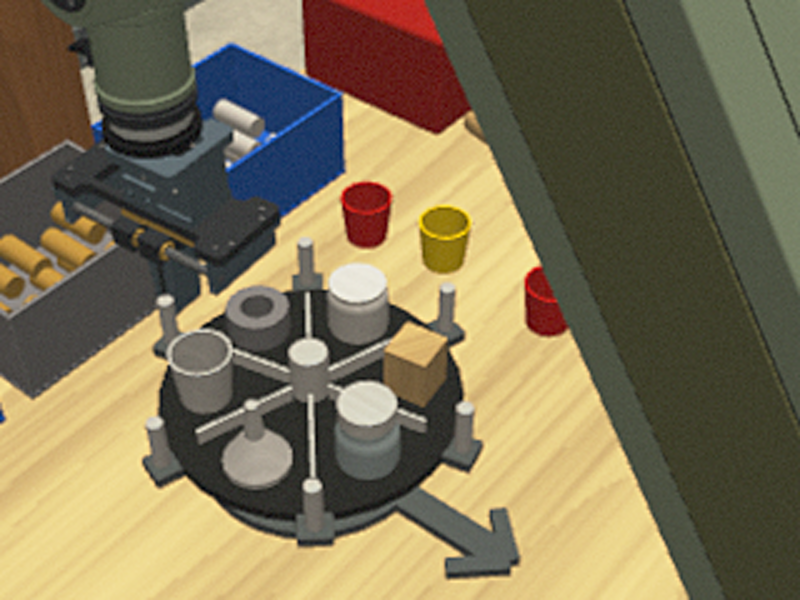

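The side view shows the things upright, the funnel moved round to the left (257,455), and the fingers just behind the post at (165,320). Continuing.

Request:
move_arm:
  plan:
    - [[-0.13, 1.47, 0], 6, 1]
    - [[-0.28, 1.45, 0], 6, 1]
    - [[-0.43, 1.41, 0], 6, 1]
    - [[-0.58, 1.36, 0], 6, 1]
    - [[-0.71, 1.29, 0], 6, 1]

```text
time_s: 5.15
ee_pos: [669.7, 87.4, 86.8]
ee_rot: [-180.0, 0.1, 124.6]
force: [0.3, -2.5, -0.1]
gripper_width: 0.7
gripper_force: 0.6
```

Request:
move_arm:
  plan:
    - [[-0.84, 1.2, 0], 6, 1]
    - [[-0.97, 1.11, 0], 6, 1]
    - [[-0.9, 0.83, 0], 5, 1]
    - [[-0.75, 0.62, 0], 4, 1]
    - [[-0.59, 0.43, 0], 3, 1]

```text
time_s: 5.65
ee_pos: [629.1, 129.5, 86.8]
ee_rot: [-180.0, 0.1, 148.5]
force: [0.9, -0.9, -0.1]
gripper_width: 0.9
gripper_force: 0.6
```

```bash
cat > m.py <<'E'
from h import *
e=env.state();c=np.array([550,12.7]);d=e['ee_pos'][:2]-c;print('finger',np.hypot(*d),np.degrees(np.arctan2(d[1],d[0])),e['ee_rot'])
p=env.grab_frame('top')
f=240/np.tan(np.radians(p['fovy']/2)); v,u=np.mgrid[0:480,0:640]; z=p['z_map']
W=np.stack([(u-p['cx'])/f*z,(v-p['cy'])/f*z,z],-1)@R.from_euler('xyz',p['orientation'],degrees=True).as_matrix().T+np.array(p['position'])
r=np.hypot(W[...,0]-550,W[...,1]-12.7)
n,l,s,_=cv2.connectedComponentsWithStats(((W[...,2]>110)&(W[...,2]<119)&(r>125)&(r<145)).astype(np.uint8))
for i in range(1,n):
    if s[i,4]>10: q=W[l==i].mean(0)[:2]-c; print('post',round(np.degrees(np.arctan2(q[1],q[0])),1),s[i,4],np.hypot(*q).round(1))
for k in env.landmark_of(p,'funnel')[:2]:
    q=atz(p,k['point'],70)[:2]-c; print('funnel',k['score'],np.degrees(np.arctan2(q[1],q[0])),q)
E
python3 m.py
```

```text
finger 141.06779083314834 55.899470300903374 [-1.79992964e+02  5.48800233e-02  1.48481058e+02]
post 6.6 34 134.3
post -53.6 33 134.6
post -113.5 35 134.8
post -173.5 35 134.5
funnel 0.91 156.97988800301889 [-81.46009707  34.611511  ]
```

Request:
move_arm:
  plan:
    - [[-0.83, 0.55, 0], 4, 1]
    - [[-0.85, 0.48, 0], 4, 1]
    - [[-0.88, 0.42, 0], 4, 1]
    - [[-0.68, 0.27, 0], 3, 1]
    - [[-0.46, 0.16, 0], 2, 1]

```text
time_s: 6.25
ee_pos: [592.6, 148.3, 86.6]
ee_rot: [-180.0, 0.1, 165.4]
force: [1.4, -1.0, -0.6]
gripper_width: 0.2
gripper_force: 0.6
```

Request:
move_arm:
  plan:
    - [[-0.3, 0.1, 0], 1, 1]
    - [[-0.3, 0.09, 0], 1, 1]
    - [[-0.25, 0.07, 0], 1, 1]
    - [[0, 0, 0], 0, 1]
    - [[0, 0, 0], 0, 1]

```text
time_s: 6.75
ee_pos: [583.5, 151.8, 85.9]
ee_rot: [180.0, -0.0, 168.4]
force: [-0.9, 1.0, -0.1]
gripper_width: 0.2
gripper_force: 0.0
```

```bash
python3 m.py
```

```text
finger 143.03568927592693 76.4538637086272 [ 1.79989406e+02 -3.46767539e-02  1.68392625e+02]
post 27.1 38 134.6
post -33.0 35 134.2
post -93.0 37 134.4
post 147.0 35 134.5
post -153.0 37 134.6
funnel 0.9 178.27462868574446 [-84.87307074   2.55659043]
```

Funnel is at about 177.5–178°, and the target is 180.8°. One small slow nudge.

Request:
move_arm:
  plan:
    - [[-0.25, 0.05, 0], 1, 1]
    - [[-0.25, 0.05, 0], 1, 1]
    - [[-0.25, 0.05, 0], 1, 1]
    - [[-0.15, 0.03, 0], 0, 1]
    - [[0, 0, 0], 0, 1]

```text
time_s: 7.35
ee_pos: [574.1, 153.5, 85.9]
ee_rot: [-180.0, -0.0, 171.4]
force: [-0.2, 0.4, 0.3]
gripper_width: 0.3
gripper_force: 0.0
```

```bash
python3 m.py
```

```text
finger 142.84236855829522 80.28339399592248 [-1.79988739e+02 -4.80235699e-02  1.71432955e+02]
post 30.8 37 134.1
post -29.2 37 134.5
post -89.1 33 134.5
post 150.9 37 134.7
post -149.2 36 134.4
funnel 0.52 -119.83184271447205 [-41.59140137 -72.52918261]
```

On target. Backing off the post, then lifting clear.

Request:
move_arm:
  plan:
    - [[0.5, -0.05, 0], 0, 1]
    - [[0.7, -0.05, 0], 0, 1]
    - [[0, 0, 3], 0, 1]
    - [[0, 0, 4], 0, 1]
    - [[0, 0, 4], 0, 1]

```text
time_s: 7.95
ee_pos: [587.0, 152.3, 196.8]
ee_rot: [-180.0, -0.1, 171.4]
force: [-0.4, 0.1, -0.1]
gripper_width: 0.4
gripper_force: 0.0
```

Request:
move_arm:
  plan:
    - [[0, 0, 4], 0, 1]
    - [[0, 0, 4], 0, 1]
    - [[0, 0, 0], 0, 1]
    - [[0, 0, 0], 0, 1]
    - [[0, 0, 0], 0, 1]

```text
time_s: 8.45
ee_pos: [586.2, 152.2, 274.3]
ee_rot: [-179.9, -0.2, 171.4]
force: [0.2, -0.1, -0.3]
gripper_width: 0.6
gripper_force: 0.0
```

```bash
python3 m.py; python3 - <<'E'
from h import *
p=env.grab_frame('top'); save(p,'top2.png',(120,100,500,385),2.1)
q=atz(p,env.landmark_of(p,'pointer')[0]['point'],12);print(q)
E
```

```text
finger 144.1675621622872 75.45638188635859 [-1.79942427e+02 -1.58551050e-01  1.71419923e+02]
post 30.6 34 134.6
post -29.2 36 134.6
post 91.0 36 134.3
post -89.1 32 134.5
post 151.0 35 134.7
post -149.0 34 134.5
funnel 0.63 179.35254701803328 [-80.30525418   0.90750296]
[433.44334134   8.41884598  12.        ]
```

View pics/top2.png

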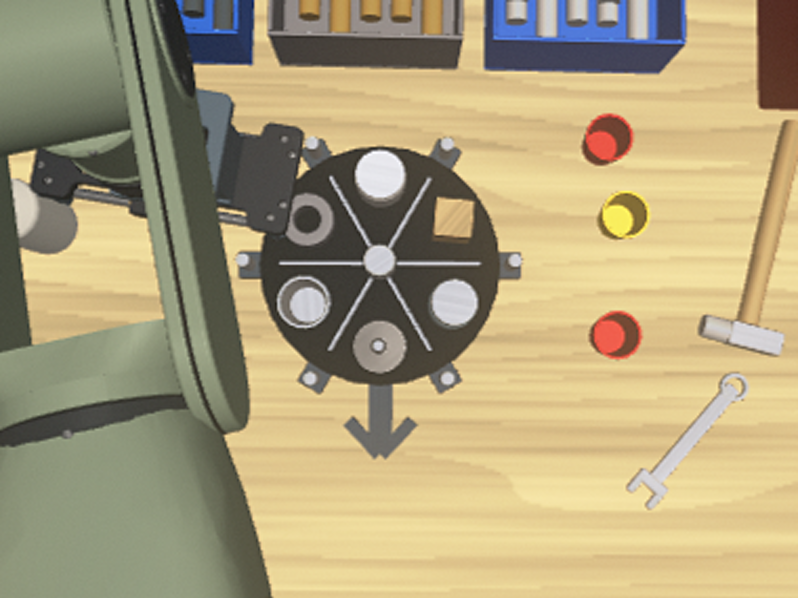

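The funnel at (379,346) is in line with the arrow tip at (381,458). All six things are upright in their pockets, the disc is at rest and the hand is clear, with the bottle untouched at (45,215).

```bash
python3 -c "
from workcell import env
print(env.job_done())"
```

```text
the job is handed in; nothing more can be done
None
```

The funnel now stands at the front within about 1–2 mm of the arrow's line, with the carousel at rest and the hand clear; the job is handed in, and no verdict came back.

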